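# Seat the slotted carrier in the analyser's sample tray

## Robot

A 6-joint arm with a two-finger parallel gripper is mounted at the origin on the work surface. World frame = base frame: x ahead of the robot, y to its left, z up, the work surface at z = 0. Lengths are in mm, angles in rad, forces in N, time in s.
With the tool pointing down it reaches from about 350 to 975 mm from the base axis. Payload 7.1 kg.
Tool frame: the origin (TCP) lies midway between the tips of the shut fingers; the grasp point (between the pads) lies 19 mm behind it (ctrl.grip_point_offset is the distance from the TCP to the grasp point, in mm); z points along the fingers, y is the line along which they close (so a half turn about z gives the same grasp; the last joint's range is limited). The gripper opens to 88 mm and grips with 3 to 60 N. Pads are 20 mm wide; open, the fingers measure 115 mm over their backs; the gripper's body (75 mm by 178 mm) begins 61 mm behind the grasp point.
Start: joints at [1.258, 0.423, 1.63, -0, 1.089, -0.019], TCP at [180.963, 598.212, 222.675] pointing down, gripper open.
Joint ranges: [-3, 3], [-0.9, 2.11], [0.09, 2.58], [-1.31, 4.45], [0.11, 2.69], [-2.54, 2.54]. Speed limits (rad/s): [2.39, 2.39, 3.01, 3.14, 3.14, 3.14].

## Interface

Orientations are given as a rotation vector (axis times angle).
In Python, from workcell import get_obs, optics, close_job, spotter, ctrl gives the robot as it stands. The module is installed in compiled form; this text tells all that it offers.
- The arm moves only by the tool move_arm, never from a script. Its argument "rows" is a list of rows, each a list of 5 numbers: the shift along the tool's x, y, z in cm, then the turn about the tool's z in degrees, then the opening in per cent of the stroke, from 0 (shut) to 100 (fully open). A call has 1 to 10 rows; each row shifts and turns the commanded pose from where the row before left it, along the tool's axes as they then stand; what a row does not reach is not made up. A row lasts 1/8 s, in which the tool goes at most 62.5 mm and 10.7 degrees, less where a joint would pass 70% of its speed; a pose out of reach is approached as far as the arm can. A call with a gripper value outside its range is refused whole. The fingers move at their own pace and stop on an object; the grip force is fixed at half the most. Time passes only in rows, so rows that do not move let the fingers close. It gives the time, the measured TCP pose, the force, the opening and the grip force at its end, in the units of the state.
- get_obs(): the state, without advancing time (a new reading comes with each control period).
- optics.get_image(name): name is "scene" or "top" or "wrist"; returns the picture (420x560x3 uint8, blue, green, red); there is no depth.
- optics.calibration(name): a dict with "camera_matrix" (3x3 intrinsics, pixels), "distortion" ([k1, k2, p1, p2, k3] as OpenCV has them; the pictures are not rectified), "xyz" and "orientation" of the camera in the world. Camera axes: x right, y down, z forward; pixel columns grow to the right and rows downward; lengths in mm; the calibration is good to about 2 mm. A picture is of the moment at which its call begins: read the wrist's pose just before it. calibration takes no time and is no camera call; for the wrist camera it gives the pose at the moment of the call.
- close_job(): hands the job in; it is judged then, once.
Trained networks look in the newest picture that a camera, given by its name, has taken for a name from the list of things; names that differ only in an ending like _2 or _b are one class to them, and where a whole thing is asked for, a point or a joint stands for the part that bears it (a point fixed in the world has none). Each returns a list of dicts, best first, with "conf" (0 to 1); they miss things now and then, are a little off and sometimes report something else, mostly with a low value. They report only what shows in the picture. A call takes as long as a camera call.
- spotter.find_in(camera, label): "point" ([column, row] in pixels, amid what is visible of it).
- spotter.regions_of(camera, label): "region" (420x560 bool, what is visible of it) and "point" ([column, row] in pixels, amid what is visible of it).
The state is a dict: "t": time; "qpos": joint angles; "qvel": joint speeds; "joint_torque": joint torques, N m; "ee_pos": TCP position; "orientation": TCP orientation; "ft_force": force on the tool from outside, world axes, zero at the start; "moment": the same for the moment, N m; "width": finger opening in mm; "grasp_force": force on a finger pad.
Only numpy, scipy, OpenCV 4.12 (cv2) and the standard library are available. Lean on these libraries where they do the work, as an engineer would, in place of code of your own. Each camera call takes 0.05 s, during which the arm holds its last target. There are 200 camera calls.

## Task

Pull the analyser's sample tray right out to its stop, then set the slotted sample carrier (the aluminium disc with the bar-shaped grip) upright in the tray's round well and turn it until its slot drops over the drive key, so that it sits fully down on the well's floor. Let go and leave the tray all the way out. Leave the other loose things on the bench where they are.

Things in the scene. Friction and masses are not known exactly. Their poses are not given: they have to be found in the camera images.
- tray (a joint): How far the analyser's sample tray is pulled out, in m: 0 is shut, 0.160 is the end stop. It starts shut or up to 20 mm open and slides straight out of the front face (towards the robot), level, with about 4 N of friction and no spring; it stays where it is left.
- tray_handle (a point): Middle of the tray's handle: a level round steel bar, diameter 11 mm, 120 mm long, on two thin stems 54 mm either side of the middle, its axis 45 mm in front of the tray's front panel, 116 mm above the bench, 34 mm below the flat top of the analyser. Axes: x points into the analyser (the tray comes out along -x), y along the bar, z up.
- well_floor (a point): Centre of the floor of the tray's round well, 88 mm above the bench, 135 mm behind the handle's axis (x) and 28 mm below it; moves with the tray, same axes. At the stop it is 73 mm in front of the housing. Well: diameter 68 mm, 19 mm deep, in a black block 104 mm (x) by 110 mm (y). The tray's front panel rises 50 mm above this floor, its inner face 75 mm in front of the centre.
- key_top (a point): Centre of the top of the drive key, a steel bar 44 mm long, 10 mm wide, 9 mm high on the well's floor. Axes are the tray's, NOT the key's: the key's heading is not measured; its length lies anywhere within 0.70 rad either side of the well's x axis, and it does not turn by hand. A carrier whose slot is out of line rests on it, 9 mm too high, inside the well's rim.
- analyser: White bench-top analyser, fixed to the bench, 320 mm deep, 260 mm wide, 150 mm high. Origin on the bench under the middle of its front face; x points from the front face to the back, z up.
- carrier: The slotted sample carrier, loose, aluminium, about 0.2 kg, standing on the bench: a disc of diameter 64 mm, 18 mm thick, with a bar grip on top, 46 mm long (x), 12 mm wide (y), 30 mm high: 48 mm tall in all. A slot 13 mm wide, 10 mm deep crosses the whole underside along x, parallel to the grip; a half turn makes no difference. Origin at the centre of the underside, z up.
- cover: Bystander: aluminium disc of the same diameter, 64 mm, with a round knob instead of a bar, 42 mm tall. Origin at the centre of the underside.
- tub: Bystander: white screw-top tub, diameter 72 mm, 58 mm tall.
- amber: Bystander: small amber bottle, diameter 52 mm, 105 mm tall.
- beaker: Bystander: glass beaker, diameter 76 mm, 95 mm tall.
- tub_lid: Bystander: white lid lying flat, diameter 90 mm, 13 mm thick.
- spatula: Bystander: steel lab scoop lying flat, 170 mm long.
- dish: Bystander: small white dish, diameter 80 mm, 22 mm tall.

How it is judged (in metres and radians):
On the way, in this order (a step that is already met when the one before it is completed fails the run):
1. the tray is pulled out to its stop (value of joint tray above 0.154 m), for 0.2 s.
2. the carrier sits fully down in the well, over the key, with the tray out (z of carrier in the frame of well_floor between -0.003 and 0.003 m and horizontal distance between carrier and well_floor below 0.005 m and angle between carrier's own z axis and vertical below 0.06 rad and value of joint tray above 0.154 m), for 0.2 s.
At the end, for the whole second after the job is handed in: The tray is within 6 mm of its stop and at rest, and the carrier stands still in the well: underside within 3 mm of the well's floor in height, centre within 5 mm of the well's centre, tilted less than 0.06 rad (all of step 2 and linear speed of carrier below 0.02 m/s and velocity of joint tray below 0.01 m/s); the robot touches nothing.
It fails at once if a bystander is moved more than 30 mm (distance of any of cover, tub, amber, beaker, tub_lid, spatula, dish from where it was at the start of the episode above 0.03 m).
It also fails if it takes over 69 s, if anything falls off the work surface, if the arm or the gripper's body presses on something with over 40 N, if the wrist force passes 120 N, or if a joint passes its speed limit or range.

## Working session

There is one attempt and no reset: what is moved stays moved. The work goes in short steps, Python scripts to look and compute and a tool call to move; the robot and the scene stay as the last step left them, time stands still between calls to the robot, and variables do not carry over. Pictures are saved under pics/ and viewed, at most 11 in all, crops included, and the job is handed in when it is done.

Besides the shell and the picture viewer there is one more tool, called as name(argument=value, ...), one argument or row to a line, values as JSON. move_arm: Moves the arm, as the interface text tells. Its arguments: {"type":"object","properties":{"rows":{"type":"array","items":{"type":"array","items":{"type":"number"}}}},"required":["rows"]}

```bash
mkdir -p pics; cat > h.py <<'E'
import numpy as np, cv2
from scipy.spatial.transform import Rotation as R
from workcell import get_obs, optics, close_job, spotter, ctrl
def rot(o):
    o=np.array(o,float)
    return o if o.shape==(3,3) else R.from_rotvec(o).as_matrix()
def ray(cam,px,c=None):
    c=c or optics.calibration(cam)
    u=cv2.undistortPoints(np.array(px,float).reshape(-1,1,2),np.array(c["camera_matrix"]),np.array(c["distortion"])).reshape(-1,2)
    d=np.c_[u,np.ones(len(u))]@rot(c["orientation"]).T
    return np.array(c["xyz"]),d
def onz(cam,px,z,c=None):
    o,d=ray(cam,px,c); return o+d*((z-o[2])/d[:,2])[:,None]
def proj(cam,P,c=None):
    c=c or optics.calibration(cam); Rm=rot(c["orientation"])
    rv=cv2.Rodrigues(Rm.T)[0]; t=-Rm.T@np.array(c["xyz"])
    return cv2.projectPoints(np.array(P,float).reshape(-1,1,3),rv,t,np.array(c["camera_matrix"]),np.array(c["distortion"]))[0].reshape(-1,2)
E
python3 - <<'E'
from h import *
np.set_printoptions(precision=1,suppress=True)
a=optics.get_image("scene");b=optics.get_image("top")
cv2.imwrite("pics/s.png",a);cv2.imwrite("pics/t.png",b)
for n in ("scene","top"):
    c=optics.calibration(n);print(n,c["xyz"],c["orientation"])
    for l in ("tray_handle","analyser","carrier","cover","tub","amber","beaker","tub_lid","spatula","dish"):
        print(n,l,[(np.round(x["point"]),round(x["conf"],2)) for x in spotter.find_in(n,l)][:2])
o=get_obs();print(o["t"],o["ee_pos"],o["orientation"])
E
```

```text
scene [1562.7 -602.6 1174.6] [-2.1 -1.2  0.5]
scene tray_handle [(array([327., 207.]), 0.45), (array([314., 165.]), 0.2)]
scene analyser [(array([364., 265.]), 0.86)]
scene carrier [(array([183., 259.]), 0.68)]
scene cover [(array([224., 227.]), 0.85)]
scene tub [(array([232., 254.]), 0.87), (array([395., 171.]), 0.32)]
scene amber [(array([204., 298.]), 0.66)]
scene beaker [(array([154., 295.]), 0.84)]
scene tub_lid [(array([359., 175.]), 0.73)]
scene spatula [(array([316., 167.]), 0.53)]
scene dish [(array([396., 170.]), 0.59)]
top [ 444.9    0.5 1231.4] [-2.2  2.2 -0.1]
top tray_handle [(array([240., 162.]), 0.82)]
top analyser [(array([246., 110.]), 0.97)]
top carrier [(array([379., 226.]), 0.71), (array([245., 113.]), 0.2)]
top cover [(array([328., 246.]), 0.82)]
top tub [(array([339., 205.]), 0.61)]
top amber [(array([385., 169.]), 0.87)]
top beaker [(array([431., 186.]), 0.95)]
top tub_lid [(array([160., 243.]), 0.9)]
top spatula [(array([173., 285.]), 0.95)]
top dish [(array([125., 216.]), 0.93)]
1.1 [180.9 598.2 222.7] [-0.5 -3.1  0. ]
```

View pics/s.png

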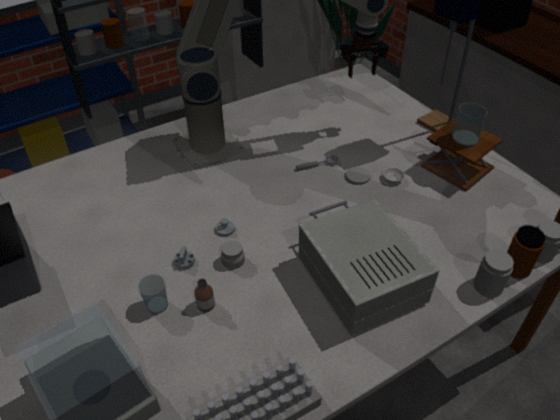

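View pics/t.png

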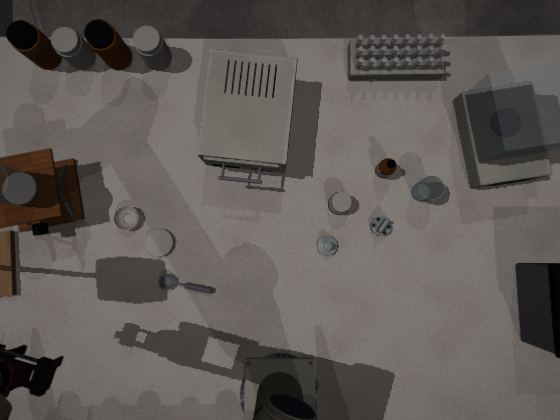

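The pictures show the analyser at about (246,110) in the top view, with its handle bar at about (252,180). The carrier is at (381,226), between tub, cover and beaker. I'll enlarge both.

```bash
python3 - <<'E'
import cv2,numpy as np
b=cv2.imread("pics/t.png")
A=cv2.resize(b[140:230,190:310],(792,594),interpolation=cv2.INTER_CUBIC)  #6.6x
B=cv2.resize(b[195:260,310:400],None,fx=6.6,fy=6.6,interpolation=cv2.INTER_CUBIC)
cv2.imwrite("pics/t1.png",cv2.convertScaleAbs(A,alpha=1.4));cv2.imwrite("pics/t2.png",cv2.convertScaleAbs(B,alpha=1.4))
E
```

```text
(no output)
```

View pics/t1.png

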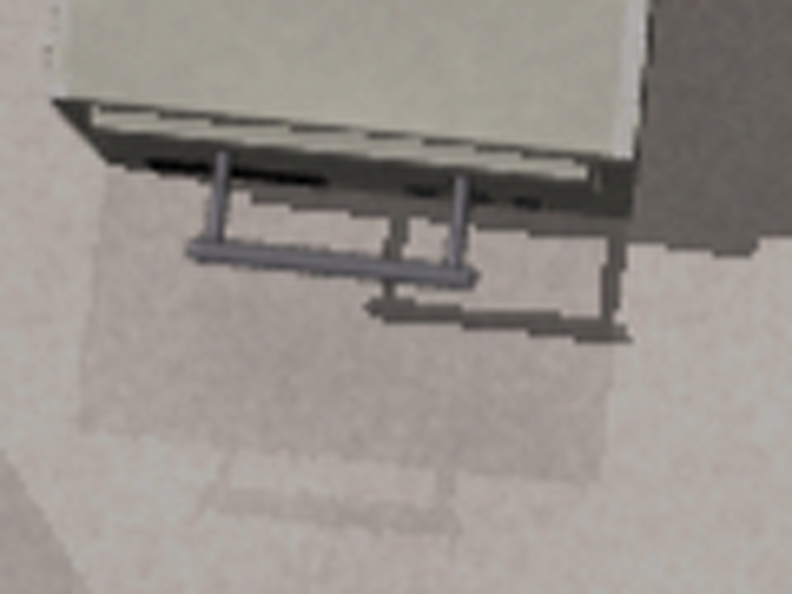

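View pics/t2.png

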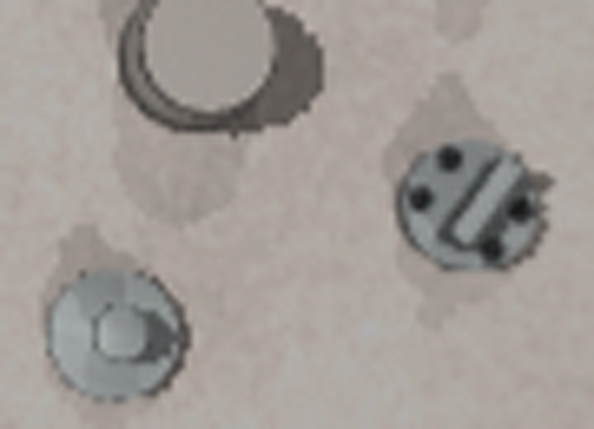

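The handle bar's ends are at top-view pixels (218.6,177.7) and (261.8,181.9). The carrier's grip centre is at about (383.9,225.6), with the slot direction up and to the right.

```bash
cat >> h.py <<'E'
np.set_printoptions(precision=2,suppress=True)
def go(target,ydir):
    "turn (deg) about tool z so tool y is parallel to ydir (rad), then shift cm in turned axes"
    o=get_obs(); M=rot(o["orientation"]); y=M[:,1]
    cur=np.arctan2(y[1],y[0]); d=(ydir-cur+np.pi/2)%np.pi-np.pi/2
    q6=o["qpos"][5]
    M2=R.from_rotvec([0,0,d]).as_matrix()@M
    print("turn",np.degrees(-d),"q6",q6,"shift cm",M2.T@(np.array(target)-o["ee_pos"])/10, "tilt",M[:,2],"pos",np.array(o["ee_pos"]))
E
python3 - <<'E'
from h import *
k=6.6
f=lambda x,y,x0,y0:[x0+(x+.5)/k-.5,y0+(y+.5)/k-.5]
h=onz("top",[f(190,249,190,140),f(475,278,190,140)],116);e=onz("top",[f(52,100,190,140),f(635,160,190,140)],150)
g=onz("top",[f(470,240,310,195),f(510,168,310,195),f(489,203,310,195)],48);dc=onz("top",[f(472,204,310,195)],18)
print("bar",h,h.mean(0),np.linalg.norm(h[1]-h[0]));print("edge",e,np.linalg.norm(e[1]-e[0]))
print("grip",g,np.degrees(np.arctan2(*(g[1]-g[0])[1::-1])),"disc",dc)
for d in (h[1]-h[0],e[1]-e[0]): print("axis heading x",np.degrees(np.arctan2(d[1],d[0]))+90)
d=h[1]-h[0];th=np.arctan2(d[1],d[0])+np.pi/2
p=spotter.find_in("scene","tray_handle")
# cross-check with scene: bar ends in scene
print(proj("scene",h),proj("scene",g))
m=h.mean(0); ax=np.array([np.cos(th),np.sin(th),0])
print("edge->bar dist",(e.mean(0)-m)@ax)
go([m[0],m[1],200],th)
E
```

```text
bar [[654.28 179.36 116.  ]
 [640.67  51.99 116.  ]] [647.47 115.68 116.  ] 128.09269280947694
edge [[713.77 234.5  150.  ]
 [686.29 -19.18 150.  ]] 255.15650299797903
grip [[ 497.15 -312.58   48.  ]
 [ 530.78 -332.2    48.  ]
 [ 514.42 -321.93   48.  ]] -30.24992941311887 disc [[ 515.73 -321.98   18.  ]]
axis heading x -6.100181709821371
axis heading x -6.180701087371659
[[346.24 201.98]
 [309.78 214.3 ]] [[182.83 246.72]
 [181.31 256.24]
 [182.27 251.47]]
edge->bar dist 53.11082793123145
turn 79.26372852023182 q6 -0.01898070229302808 shift cm [-43.02  51.51   2.27] tilt [-0.  0. -1.] pos [180.98 598.21 222.69]
```

move_arm(
  rows=[
    [0,0,0,10,45],
    [0,0,0,10,45],
    [0,0,0,10,45],
    [0,0,0,10,45],
    [0,0,0,10,45],
    [0,0,0,10,45],
    [0,0,0,10,45],
    [0,0,0,9.3,45],
  ],
)

```text
t: 2.15
ee_pos: [181.0, 598.2, 222.7]
orientation: [-2.343, -2.093, 0.0]
ft_force: [-0.0, 0.4, 0.4]
width: 39.4
grasp_force: 0.0
```

move_arm(
  rows=[
    [-3,3.6,0,0,45],
    [-3,3.6,0,0,45],
    [-3,3.6,0,0,45],
    [-3,3.6,0,0,45],
    [-3,3.6,0,0,45],
    [-3,3.6,0,0,45],
    [-3,3.6,0,0,45],
    [-3,3.6,0,0,45],
    [-3,3.6,0,0,45],
    [-3,3.6,0,0,45],
  ],
)

```text
t: 3.4
ee_pos: [507.9, 260.3, 222.9]
orientation: [2.337, 2.099, 0.001]
ft_force: [-0.3, 0.3, 0.5]
width: 39.3
grasp_force: 0.0
```

move_arm(
  rows=[
    [-3.2,3.9,0,0,45],
    [-3.2,3.9,0,0,45],
    [-3.2,3.9,0,0,45],
    [-3.3,3.7,0,0,45],
    [0,0,0,0,45],
    [0,0,0,0,45],
  ],
)

```text
t: 4.15
ee_pos: [645.6, 116.9, 222.3]
orientation: [-2.337, -2.098, 0.001]
ft_force: [0.1, -0.4, -0.3]
width: 39.5
grasp_force: 0.0
```

```bash
python3 - <<'E'
from h import *
a=optics.get_image("wrist");cv2.imwrite("pics/w1.png",a)
c=optics.calibration("wrist");print(c["xyz"],c["orientation"])
go([647.5,115.7,97],np.radians(-6.15))
th=np.radians(-6.15);u=np.array([-np.sin(th),np.cos(th),0]);m=np.array([647.5,115.7,116])
print(proj("wrist",[m+60*u,m,m-60*u],c))
print([(x["point"],x["conf"]) for x in spotter.find_in("wrist","tray_handle")])
E
```

```text
[653.72 192.45 383.86] [ 2.86 -0.15 -0.02]
turn 0.042472949742839244 q6 0.26817161367683906 shift cm [-0.15  0.24 12.55] tilt [-0.  0. -1.] pos [645.36 117.41 222.47]
[[279.38 135.79]
 [279.16 208.77]
 [278.97 273.63]]
[([337.5, 165.2], 0.9)]
```

View pics/w1.png

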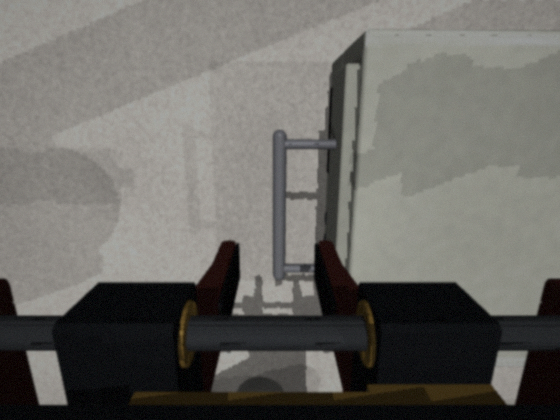

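The bar shows at column 279, rows 132–278, which matches the prediction. The fingers straddle it, so I'll descend and grip.

move_arm(
  rows=[
    [-0.15,0.2,3,0,45],
    [0,0,3,0,45],
    [0,0,3,0,45],
    [0,0,2,0,45],
    [0,0,1.5,0,45],
    [0,0,0,0,45],
    [0,0,0,0,0],
    [0,0,0,0,0],
    [0,0,0,0,0],
    [0,0,0,0,0],
  ],
)

```text
t: 5.5
ee_pos: [648.0, 115.1, 98.3]
orientation: [2.337, 2.099, 0.0]
ft_force: [-3.3, -0.0, 4.6]
width: 10.1
grasp_force: 30.0
```

move_arm(
  rows=[
    [0,-0.8,0,0,0],
    [0,-1.5,0,0,0],
    [0,-1.5,0,0,0],
    [0,-1.5,0,0,0],
    [0,-1.5,0,0,0],
    [0,-1.5,0,0,0],
    [0,-1.5,0,0,0],
    [0,-1.5,0,0,0],
    [0,-1.5,0,0,0],
    [0,-1.5,0,0,0],
  ],
)

```text
t: 6.75
ee_pos: [505.6, 130.9, 98.3]
orientation: [2.337, 2.099, 0.003]
ft_force: [4.8, 1.9, 5.0]
width: 10.1
grasp_force: 30.0
```

move_arm(
  rows=[
    [0,-0.4,0,0,0],
    [0,-0.4,0,0,0],
    [0,-0.3,0,0,0],
    [0,0,0,0,0],
  ],
)

```text
t: 7.25
ee_pos: [494.4, 132.1, 98.2]
orientation: [-2.337, -2.099, -0.001]
ft_force: [3.4, 2.5, 7.8]
width: 9.8
grasp_force: 30.0
```

move_arm(
  rows=[
    [0,-0.3,0,0,0],
    [0,-0.3,0,0,0],
    [0,0,0,0,0],
    [0,0,0,0,0],
  ],
)

```text
t: 7.75
ee_pos: [494.3, 132.2, 98.3]
orientation: [2.331, 2.096, 0.014]
ft_force: [22.5, -4.8, -12.0]
width: 10.2
grasp_force: 30.0
```

move_arm(
  rows=[
    [0,0.5,0,0,0],
    [0,0,0,0,45],
    [0,0,0,0,45],
    [0,0,0,0,45],
    [0,0,-2,0,45],
    [0,0,-3,0,45],
    [0,0,-4,0,45],
    [0,0,-4,0,45],
    [0,0,-4,0,45],
    [0,0,0,0,45],
  ],
)

```text
t: 9.0
ee_pos: [495.1, 132.0, 270.4]
orientation: [2.335, 2.098, 0.007]
ft_force: [-0.2, 0.7, -1.2]
width: 39.7
grasp_force: 0.0
```

```bash
python3 - <<'E'
from h import *
print(get_obs()["ee_pos"])
th=np.radians(-6.15);X=np.array([np.cos(th),np.sin(th),0]);u=np.array([-np.sin(th),np.cos(th),0])
h=np.array([494.3,132.2,116]); w=h+135*X; w[2]=88
print("well",w)
go([514.4,-321.9,260],np.radians(-30+90))
a=optics.get_image("top")
t=np.linspace(0,2*np.pi,40)[:,None]
pr=proj("top",w+[0,0,19]+34*(np.cos(t)*X+np.sin(t)*u)); print(pr.mean(0))
x0,y0=int(pr[:,0].mean())-32,int(pr[:,1].mean())-24
k=12
im=cv2.convertScaleAbs(cv2.resize(a[y0:y0+48,x0:x0+64],None,fx=k,fy=k,interpolation=cv2.INTER_CUBIC),alpha=1.6)
for p in pr: cv2.circle(im,tuple(int(v) for v in (p+.5-[x0,y0])*k),1,(0,0,255),-1)
cv2.imwrite("pics/k1.png",im);print(x0,y0)
E
```

```text
[495.13 132.   270.39]
well [628.52 117.74  88.  ]
turn -66.12868727743668 q6 0.3442115480352952 shift cm [-24.37 -38.35   0.81] tilt [ 0.01  0.   -1.  ] pos [495.13 132.   270.39]
[239.57 186.09]
207 162
```

View pics/k1.png

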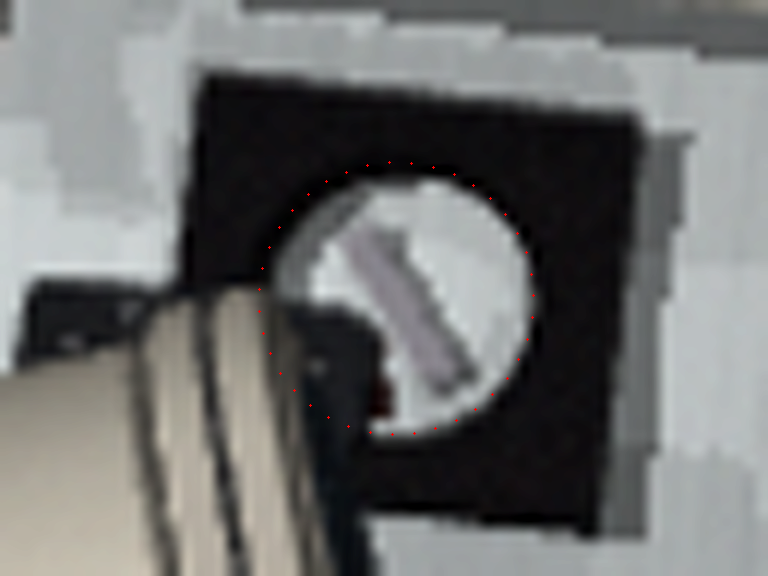

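The tray is out. The key shows in the crop from (352,232) to (460,383), partly under the arm. I'll go to the carrier now.

move_arm(
  rows=[
    [0,0,0,-9.5,45],
    [0,0,0,-9.5,45],
    [0,0,0,-9.5,45],
    [0,0,0,-9.5,45],
    [0,0,0,-9.5,45],
    [0,0,0,-9.5,45],
    [0,0,0,-9.1,45],
  ],
)

```text
t: 9.93
ee_pos: [492.5, 131.3, 265.5]
orientation: [-0.805, -3.033, 0.003]
ft_force: [0.3, -0.4, -0.1]
width: 39.3
grasp_force: 0.0
```

move_arm(
  rows=[
    [-2.4,-3.8,0,0,45],
    [-2.4,-3.8,0,0,45],
    [-2.4,-3.8,0,0,45],
    [-2.4,-3.8,0,0,45],
    [-2.4,-3.8,0,0,45],
    [-2.4,-3.8,0,0,45],
    [-2.4,-3.8,0,0,45],
    [-2.4,-3.8,0,0,45],
    [-2.4,-3.8,0,0,45],
    [-2.4,-3.8,0,0,45],
  ],
)

```text
t: 11.18
ee_pos: [510.3, -318.3, 265.2]
orientation: [-0.813, -3.031, -0.002]
ft_force: [0.7, 1.0, 0.0]
width: 39.3
grasp_force: 0.0
```

move_arm(
  rows=[
    [-0.4,-0.4,0,0,45],
    [0,0,3,0,45],
    [0,0,0,0,45],
    [0,0,0,0,45],
  ],
)

```text
t: 11.68
ee_pos: [512.9, -322.1, 237.6]
orientation: [-0.813, -3.034, -0.001]
ft_force: [0.1, -0.5, 0.1]
width: 39.7
grasp_force: 0.0
```

```bash
python3 - <<'E'
from h import *
a=optics.get_image("wrist");c=optics.calibration("wrist")
go([514.4,-321.9,22],np.radians(60))
g=proj("wrist",[[497.15,-312.58,48],[530.78,-332.2,48],[514.4,-321.9,48]],c);print(g)
print([(x["point"],x["conf"]) for x in spotter.find_in("wrist","carrier")])
x0,y0=int(g[2,0])-100,int(g[2,1])-75
x0=max(0,x0);y0=max(0,y0);print(x0,y0)
im=cv2.resize(a[y0:y0+150,x0:x0+200],None,fx=4,fy=4,interpolation=cv2.INTER_CUBIC)
for p in g: cv2.circle(im,tuple(int(v) for v in (p+.5-[x0,y0])*4),3,(0,0,255),-1)
cv2.imwrite("pics/w2.png",cv2.convertScaleAbs(im,alpha=1.5))
# top view of the well
b=optics.get_image("top");k=12;x0,y0=207,162
cv2.imwrite("pics/k2.png",cv2.convertScaleAbs(cv2.resize(b[y0:y0+48,x0:x0+64],None,fx=k,fy=k,interpolation=cv2.INTER_CUBIC),alpha=1.6))
E
```

```text
turn 0.010806058715665947 q6 -1.627985030921933 shift cm [-0.06  0.1  21.62] tilt [ 0. -0. -1.] pos [ 513.28 -322.45  238.24]
[[276.5  168.14]
 [276.34 203.45]
 [277.01 186.18]]
[([277.8, 184.7], 0.57)]
177 111
```

View pics/w2.png

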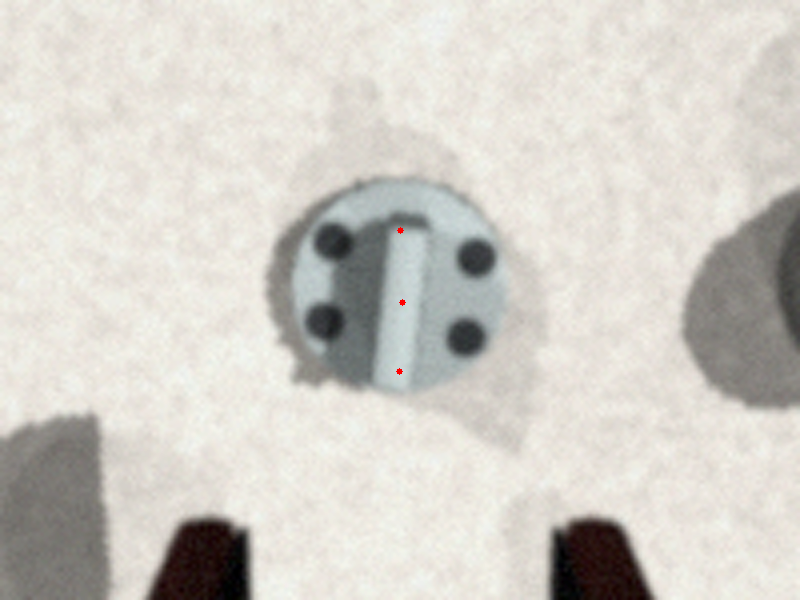

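View pics/k2.png

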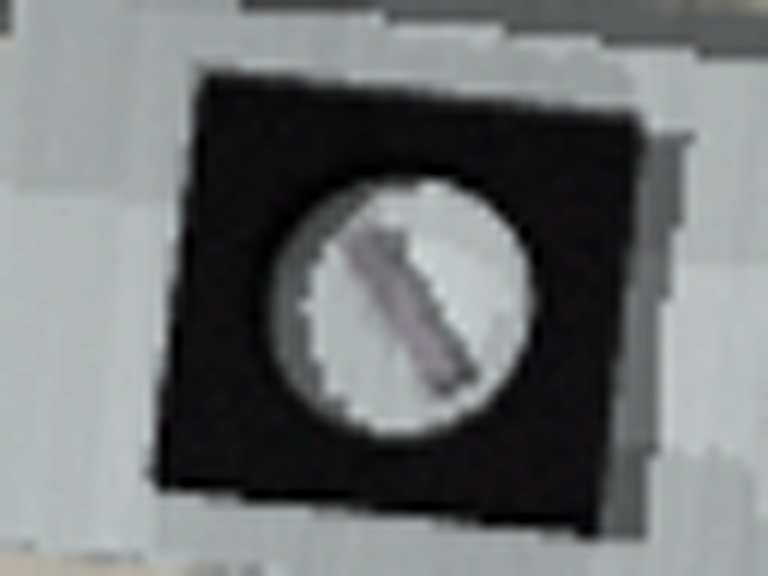

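Wrist view: the grip runs from crop (407,228) to (393,388), about 5° off. Top view: well rim centre is at crop (402,308), and the key runs from about (358,238) to (450,385).

```bash
python3 - <<'E'
from h import *
f=lambda P,x0,y0,k:(np.array(P,float)+.5)/k-.5+[x0,y0]
g=onz("wrist",f([[407,228],[393,388]],177,111,4),48);d=g[1]-g[0];hd=np.arctan2(d[1],d[0])
dc=onz("wrist",f([[399,286]],177,111,4),18)
print("grip",g,g.mean(0),np.linalg.norm(d),np.degrees(hd),"disc",dc)
m=g.mean(0); go([m[0],m[1],22],hd+np.pi/2)
r=onz("top",f([[402,308]],207,162,12),107);bl=onz("top",f([[200,70],[640,115],[600,535],[155,490]],207,162,12),107)
k=onz("top",f([[340,238],[432,392],[380,232],[470,375]],207,162,12),97)
print("well",r,bl.mean(0),"key",k.mean(0),[np.degrees(np.arctan2(*(k[i]-k[i+1])[1::-1])) for i in (0,2)])
E
```

```text
grip [[ 498.08 -311.05   48.  ]
 [ 534.56 -336.49   48.  ]] [ 516.32 -323.77   48.  ] 44.482458565660345 -34.8893300822769 disc [[ 515.89 -323.85   18.  ]]
turn 4.890657929974193 q6 -1.6280535463376573 shift cm [-0.26  0.08 21.67] tilt [ 0. -0. -1.] pos [ 513.48 -322.78  238.65]
well [[625.96 116.23 107.  ]] [627.54 117.02 107.  ] key [627.28 116.4   97.  ] [np.float64(30.743948407224394), np.float64(32.02292053556472)]
```

move_arm(
  rows=[
    [-0.25,0.1,0,4.9,45],
    [0,0,5,0,45],
    [0,0,5,0,45],
    [0,0,5,0,45],
    [0,0,4,0,45],
    [0,0,1.6,0,45],
    [0,0,0.9,0,45],
    [0,0,0,0,45],
    [0,0,0,0,45],
  ],
)

```text
t: 12.95
ee_pos: [516.5, -323.9, 24.1]
orientation: [0.942, 2.995, -0.001]
ft_force: [0.2, 0.0, 0.3]
width: 39.5
grasp_force: 0.0
```

move_arm(
  rows=[
    [0,0,0,0,0],
    [0,0,0,0,0],
    [0,0,0,0,0],
    [0,0,0,0,0],
    [0,0,0,0,0],
  ],
)

```text
t: 13.58
ee_pos: [515.7, -323.4, 22.9]
orientation: [0.943, 2.997, -0.0]
ft_force: [-1.1, 0.1, 4.5]
width: 12.2
grasp_force: 30.0
```

Gripped at width 12.2. Next: lift, turn, and go to a viewing pose beside the well.

move_arm(
  rows=[
    [0,0,-1,0,0],
    [0,0,-3,0,0],
    [0,0,-5,0,0],
    [0,0,-5,0,0],
    [0,0,-5,0,0],
    [0,0,-5,0,0],
    [0,0,-1,0,0],
  ],
)

```text
t: 14.45
ee_pos: [517.0, -324.2, 276.7]
orientation: [0.941, 2.991, -0.003]
ft_force: [-0.4, -0.6, -1.5]
width: 11.7
grasp_force: 30.0
```

move_arm(
  rows=[
    [0,0,0,-9,0],
    [0,0,0,-9,0],
    [0,0,0,-9,0],
    [0,0,0,-9,0],
    [0,0,0,-9,0],
    [0,0,0,-9,0],
    [0,0,0,-9,0],
    [0,0,0,-3,0],
  ],
)

```text
t: 15.45
ee_pos: [530.2, -294.7, 269.3]
orientation: [0.752, -3.013, 0.055]
ft_force: [0.3, 0.2, -2.3]
width: 11.9
grasp_force: 30.0
```

```bash
python3 - <<'E'
from h import *
o=get_obs();print(o["width"],o["ft_force"],o["t"])
go([713,168,270],np.radians(121))
E
```

```text
11.88950642382592 [ 0.29  0.22 -2.26] 15.45
turn -2.933504342391224 q6 -2.5402985476599684 shift cm [-39.43  30.24  -2.54] tilt [-0.03 -0.04 -1.  ] pos [ 530.17 -294.75  269.29]
```

move_arm(
  rows=[
    [-3.9,3,0,0,0],
    [-3.9,3,0,0,0],
    [-3.9,3,0,0,0],
    [-3.9,3,0,0,0],
    [-3.9,3,0,0,0],
    [-3.9,3,0,0,0],
    [-3.9,3,0,0,0],
    [-3.9,3,0,0,0],
    [-3.9,3,0,0,0],
  ],
)

```text
t: 16.58
ee_pos: [713.9, 108.3, 247.8]
orientation: [0.751, -3.014, 0.057]
ft_force: [1.1, 0.2, -1.2]
width: 11.7
grasp_force: 30.0
```

move_arm(
  rows=[
    [0,0,0,0,0],
    [0,0,0,0,0],
  ],
)

```text
t: 16.82
ee_pos: [713.2, 106.5, 248.0]
orientation: [0.751, -3.014, 0.057]
ft_force: [-0.4, -0.0, -1.7]
width: 12.1
grasp_force: 30.0
```

```bash
python3 - <<'E'
from h import *
o=get_obs();print(o["width"],o["ft_force"],o["t"])
go([713,168,270],np.radians(121))
a=optics.get_image("wrist");c=optics.calibration("wrist")
w=np.array([627.3,116.8,107]);p=proj("wrist",w,c)[0];print(p)
cv2.imwrite("pics/w3.png",cv2.convertScaleAbs(a,alpha=1.3))
E
```

```text
12.069132072229646 [-0.36 -0.   -1.71] 16.825
turn -2.9709559725683596 q6 -1.8972233585097404 shift cm [-3.05  5.22 -2.48] tilt [-0.03 -0.04 -1.  ] pos [713.2  106.52 247.97]
[336.69 124.76]
```

View pics/w3.png

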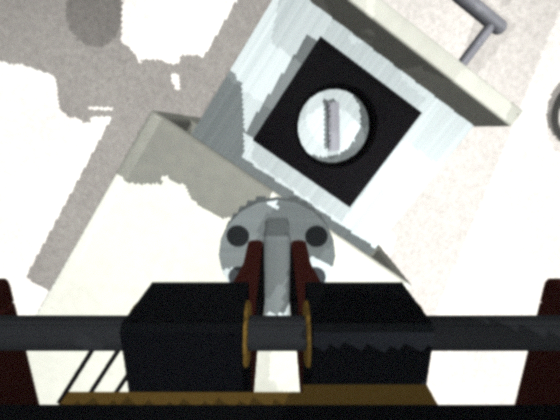

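The well and key show clearly, the rim centred at about (335,125) with the key nearly upright in the image. The tool has picked up about 3° of tilt from the wrist limit. One enlarged crop will give precise numbers.

```bash
python3 - <<'E'
from h import *
a=optics.get_image("wrist");cv2.imwrite("pics/w4raw.png",a)
c=optics.calibration("wrist");import pickle;pickle.dump(c,open("c4.pkl","wb"))
g=cv2.cvtColor(a,cv2.COLOR_BGR2GRAY)
x0,y0=288,80
m=(g[y0:y0+90,x0:x0+96]>60).astype(np.uint8)
n,l,st,ce=cv2.connectedComponentsWithStats(m)
i=l[45,54] or l[45,40]; cnt=cv2.findContours((l==i).astype(np.uint8),0,1)[0][0]
e=cv2.fitEllipse(cnt);print(e,st[i])
q=onz("wrist",[[e[0][0]+x0,e[0][1]+y0]],107,c);print("rim centre",q)
k=8
im=cv2.resize(a[y0:y0+75,x0:x0+96],None,fx=k,fy=k,interpolation=cv2.INTER_CUBIC)
t=np.linspace(0,2*np.pi,60)[:,None]
for p in proj("wrist",np.array([627.3,116.8,107])+34*np.c_[np.cos(t),np.sin(t),0*t],c): cv2.circle(im,tuple(int(v) for v in (p+.5-[x0,y0])*k),1,(0,0,255),-1)
cv2.imwrite("pics/w4.png",im)
E
```

```text
((44.8126335144043, 45.273162841796875), (70.26142883300781, 74.22908782958984), 19.184988021850586) [  10    8   71   75 4198]
rim centre [[629.48 113.76 107.  ]]
```

View pics/w4.png

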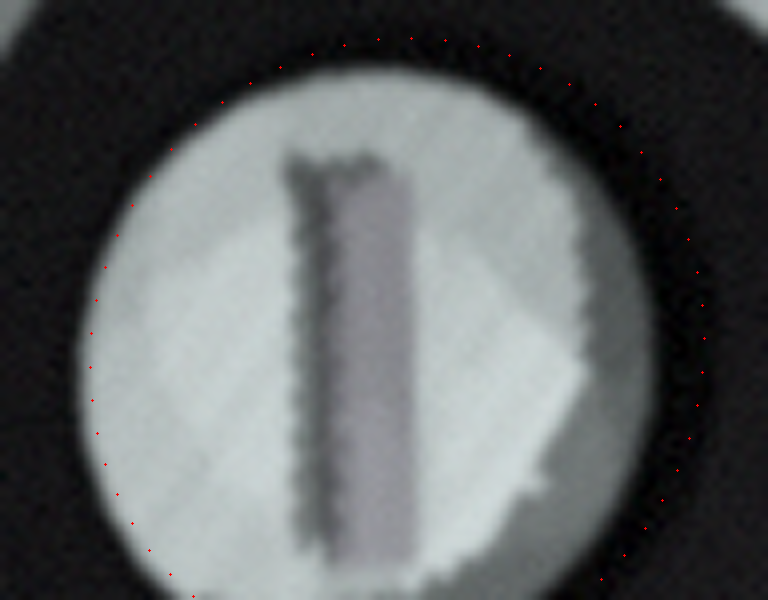

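```bash
cat > fit.py <<'E'
from h import *
import pickle
from scipy.optimize import minimize
a=cv2.imread("pics/w4raw.png");c=pickle.load(open("c4.pkl","rb"));g=cv2.cvtColor(a,cv2.COLOR_BGR2GRAY)
x0,y0=288,80;m=(g[y0:y0+90,x0:x0+96]>60).astype(np.uint8)
l=cv2.connectedComponents(m)[1];i=l[45,54] or l[45,40]
m=cv2.morphologyEx((l==i).astype(np.uint8),cv2.MORPH_CLOSE,np.ones((9,9)))
t=np.linspace(0,2*np.pi,90,endpoint=False)[:,None]
def mask(x,y):
    r=np.ones((360,384),np.uint8)
    for z in (88,107):
        k=np.zeros_like(r);p=(proj("wrist",np.array([x,y,z])+34*np.c_[np.cos(t),np.sin(t),0*t],c)-[x0,y0]+.5)*4
        cv2.fillPoly(k,[np.round(p).astype(np.int32)],1);r&=k
    return r
M=cv2.resize(m,(384,360),interpolation=cv2.INTER_NEAREST)
s=minimize(lambda v:(mask(*v)!=M).sum()/16,[627.3,116.8],method="Nelder-Mead",options=dict(initial_simplex=[[627,117],[630,117],[627,114]]))
print("well",s.x,s.fun,m.sum())
f=lambda P:(np.array(P,float)+.5)/8-.5+[x0,y0]
k=onz("wrist",f([[408,175],[413,555],[333,180],[335,560]]),97,c)
kc=onz("wrist",f([[372,368]]),97,c)[0]
print("key",kc,[np.degrees(np.arctan2(*(k[j]-k[j+1])[1::-1])) for j in (0,2)],np.linalg.norm(k[0]-k[1]),np.linalg.norm(k[0]-k[2]))
E
python3 fit.py; python3 - <<'E'
from h import *
M=rot(get_obs()["orientation"]);print(M, "toolx heading",np.degrees(np.arctan2(-M[1,0],-M[0,0])))
E
```

```text
well [629.   116.01] 68.75 4198
key [628.45 116.05  97.  ] [np.float64(-148.83095258623953), np.float64(-149.66952543758273)] 42.48477793489418 8.452236142765367
[[-0.88 -0.47 -0.02]
 [-0.47  0.88 -0.04]
 [ 0.04 -0.03 -1.  ]] toolx heading 27.865409225761795
```

```bash
python3 - <<'E'
from h import *
M=rot(get_obs()["orientation"]);print("axis",M[:,2])
for z in (200,115): go(np.array([628.7,116,z])-22.9*M[:,2],np.radians(120.8))
E
```

```text
axis [-0.02 -0.04 -1.  ]
turn -2.868276646716129 q6 -1.8970375258064374 shift cm [6.53 5.36 2.72] tilt [-0.02 -0.04 -1.  ] pos [713.4  105.56 248.74]
turn -2.868276646716129 q6 -1.8970375258064374 shift cm [ 6.18  5.6  11.21] tilt [-0.02 -0.04 -1.  ] pos [713.4  105.56 248.74]
```

move_arm(
  rows=[
    [0,0,0,-2.9,0],
    [2.2,1.8,0,0,0],
    [2.2,1.8,0,0,0],
    [2.1,1.8,0,0,0],
    [0,0,2.7,0,0],
    [0,0,2.5,0,0],
    [-0.3,0.2,2.5,0,0],
    [0,0,0,0,0],
    [0,0,0,0,0],
  ],
)

```text
t: 18.05
ee_pos: [630.8, 119.0, 174.6]
orientation: [0.825, -2.997, 0.056]
ft_force: [0.3, 0.1, -1.6]
width: 11.8
grasp_force: 30.0
```

```bash
python3 - <<'E'
from h import *
o=get_obs();print(o["ft_force"],o["t"]);M=rot(o["orientation"]);print("axis",M[:,2]*100)
for z in (107,97,88): go(np.array([628.7,116,z])-22.9*M[:,2],np.radians(120.8))
E
```

```text
[ 0.26  0.06 -1.6 ] 18.05
axis [ -2.19  -4.34 -99.88]
turn 0.023774415227480167 q6 -1.8991216262388928 shift cm [0.06 0.03 4.48] tilt [-0.02 -0.04 -1.  ] pos [630.79 119.01 174.56]
turn 0.023774415227480167 q6 -1.8991216262388928 shift cm [0.02 0.05 5.47] tilt [-0.02 -0.04 -1.  ] pos [630.79 119.01 174.56]
turn 0.023774415227480167 q6 -1.8991216262388928 shift cm [-0.02  0.07  6.37] tilt [-0.02 -0.04 -1.  ] pos [630.79 119.01 174.56]
```

move_arm(
  rows=[
    [0,0.05,2,0,0],
    [0,0,1.5,0,0],
    [0,0,1,0,0],
    [0,0,0.5,0,0],
    [0,0,0.2,0,0],
    [0,0,0,0,0],
  ],
)

```text
t: 18.8
ee_pos: [629.0, 117.9, 121.7]
orientation: [0.826, -2.996, 0.056]
ft_force: [-0.4, 0.1, -2.6]
width: 12.0
grasp_force: 30.0
```

move_arm(
  rows=[
    [0,0,0.2,0,0],
    [0,0,0.2,0,0],
    [0,0,0,0,0],
  ],
)

```text
t: 19.18
ee_pos: [628.6, 117.6, 117.4]
orientation: [0.826, -2.995, 0.056]
ft_force: [-0.2, -0.2, -1.6]
width: 11.9
grasp_force: 30.0
```

The underside is now below the key's top with no contact force, so the slot is over the key. I'll continue down.

move_arm(
  rows=[
    [0,0,0.2,0,0],
    [0,0,0.2,0,0],
    [0,0,0.1,0,0],
    [0,0,0,0,0],
  ],
)

```text
t: 19.68
ee_pos: [628.6, 117.4, 112.5]
orientation: [0.826, -2.995, 0.056]
ft_force: [0.3, -0.5, -1.9]
width: 12.0
grasp_force: 30.0
```

move_arm(
  rows=[
    [0,0,0.1,0,0],
    [0,0,0,0,20],
    [0,0,0,0,40],
    [0,0,0,0,40],
    [0,0,0,0,40],
    [0,0,-1,0,40],
    [0,0,-3,0,40],
    [0,0,-4,0,40],
    [0,0,-4,0,40],
    [0,0,0,0,40],
  ],
)

```text
t: 20.92
ee_pos: [633.7, 123.2, 235.9]
orientation: [0.828, -3.003, 0.057]
ft_force: [-0.1, -0.0, -0.4]
width: 35.1
grasp_force: 0.0
```

move_arm(
  rows=[
    [-4,0,-2,0,40],
    [-4,0,-2,0,40],
    [-3,0,0,0,40],
    [0,0,0,0,40],
    [0,0,0,0,40],
  ],
)

```text
t: 21.55
ee_pos: [725.5, 180.1, 265.4]
orientation: [0.826, -2.993, 0.056]
ft_force: [-0.7, -0.2, -0.3]
width: 35.2
grasp_force: 0.0
```

```bash
python3 - <<'E'
from h import *
o=get_obs();print(o["ft_force"],o["t"],o["ee_pos"])
a=optics.get_image("wrist");c=optics.calibration("wrist");cv2.imwrite("pics/w5raw.png",a)
r=spotter.regions_of("wrist","carrier")
for x in r: print(x["point"],x["conf"],x["region"].sum())
for z in (106,115): print(z,proj("wrist",[628.7,116,z],c))
p=proj("wrist",[628.7,116,106],c)[0];x0,y0=int(p[0])-50,max(0,int(p[1])-38);print(x0,y0)
X=np.array([np.cos(np.radians(30.8)),np.sin(np.radians(30.8)),0]);Y=np.array([-X[1],X[0],0])
k=8;im=cv2.resize(a[y0:y0+75,x0:x0+100],None,fx=k,fy=k,interpolation=cv2.INTER_CUBIC)
t=np.linspace(0,2*np.pi,60)
for dz,col in ((0,(0,0,255)),(9,(0,255,0))):
  w=np.array([628.7,116,88+dz])
  P=[w+[0,0,18]+32*(np.cos(s)*X+np.sin(s)*Y) for s in t]+[w+[0,0,48]+i*23*X+j*6*Y for i in(-1,1) for j in(-1,1)]
  for q in proj("wrist",P,c): cv2.circle(im,tuple(int(v) for v in (q+.5-[x0,y0])*k),2,col,-1)
cv2.imwrite("pics/w5.png",im)
E
```

```text
[-0.67 -0.2  -0.28] 21.55 [725.52 180.15 265.41]
[277.5, 77.3] 0.72 4008
106 [[274.88  74.6 ]]
115 [[274.57  72.97]]
224 36
```

View pics/w5.png

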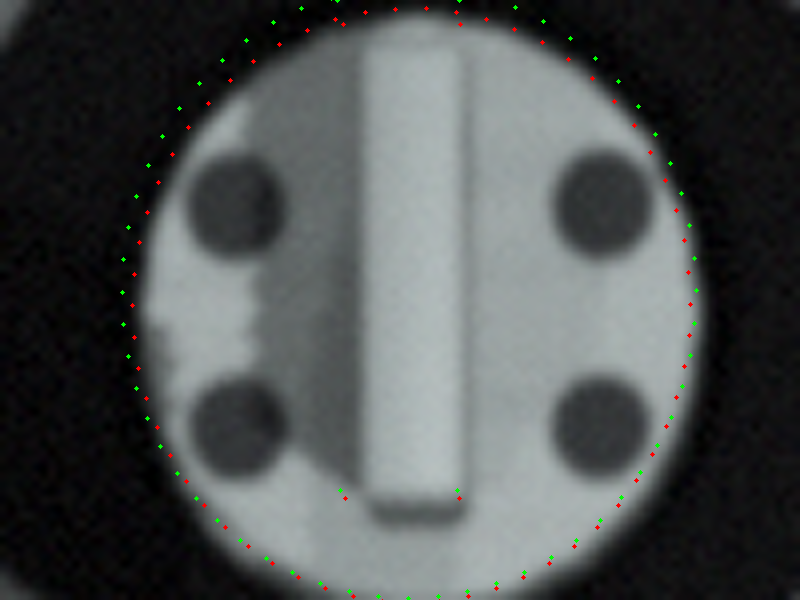

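The carrier's outline fits the seated (red) prediction rather than the one 9 mm higher (green). It is centred and upright in the well. I'll hand in.

```bash
python3 -c "
from h import *
print(close_job())"
```

```text
the job is handed in; nothing more can be done
None
```

The job is handed in. The tray was pulled to its stop, and the carrier was turned over the key, lowered to the well floor and released. The last wrist image matches it fully seated. I gave the bystanders a wide berth but did not re-measure their positions, and no verdict came back.

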